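Put the kettle on behind the hob guard

TASK

Put the kettle on: slide the hob guard's door all the way open, slide the kettle along the worktop, without lifting or tipping it, through the doorway until its base stands wholly on the round hotplate, and then slide the door fully shut. Leave the mug, the tub and the funnel where they stand.

Things in the scene. Friction and masses are not known exactly. Their poses are not given: they have to be found in the camera images.
- hob: Fixed flush hob with a guard. Origin: centre of the round hotplate (150 mm disc, flush). White walls 6 mm thick, 85 mm high, at its x = -100 and +100 mm (y -121 to 115) and at the back (y = -118); no roof. Doorway on its +y side, 194 mm wide, flush sill. x runs along the door's track; the open door stands at x 93 to 287 mm between rails 18 mm high (y = 117 and 133).
- door (a joint): The guard's door, a steel plate 194 mm wide, 6 mm thick, up to 84 mm high, in the plane y = +125 mm of the hob. Joint value in m: 0 = fully shut (hard stop), 0.19 = fully open (hard stop); it grows as the door slides along the hob's +x. It needs about 1.5 N to slide and stays where it is left.
- door_tab (a point): Centre of the black upright tab on the door's top edge, which moves with the door. The tab is 60 mm long along the track (hob x), 14 mm thick (hob y), 40 mm high: from 85 to 125 mm above the worktop. It lies at hob x = joint value - 35 mm, hob y = +125 mm.
- kettle: Aluminium kettle, loose, about 0.45 kg. Origin: centre of its underside (base 104 mm across). Body 110 mm across, upright-sided from 8 to 50 mm height, lid at 87 mm, knob to 108 mm. Spout along its -y, reaching 89 mm from the axis; black handle along its +y, reaching 93 mm, 14 mm thick, 25 to 79 mm high. Starts outside the guard, spout roughly towards the doorway.
- mug: White ceramic mug, bystander, 80 mm diameter, 90 mm high, origin at the centre of its underside.
- tub: Lime green plastic tub with twist cap, bystander, 84 mm diameter, 98 mm high, origin at the centre of its underside.
- funnel: Steel funnel standing mouth down, bystander, 90 mm diameter, 95 mm high, origin at the centre of its underside.
There are look-alikes about, which are no part of the job. There is more than one size of the kettle; the one meant has the size given above.

How it is judged (in metres and radians):
On the way, in this order (a step that is already met when the one before it is completed fails the run):
1. the guard's door is slid all the way open (within 15 mm of its stop) (value of joint door above 0.175 m), for 0.2 s.
2. the kettle stands on the hotplate, its axis within 23 mm of the plate's centre (horizontal distance between kettle and hob below 0.023 m and angle between kettle's own z axis and vertical below 0.05 rad), for 0.2 s.
At the end, for the whole second after the job is handed in: The door is fully shut (within 6 mm of its stop) and the kettle stands upright and at rest with its base wholly on the hotplate (axis within 23 mm of the plate's centre) (all of step 2 and value of joint door below 0.006 m and linear speed of kettle below 0.02 m/s); the robot touches nothing.
It fails at once if the kettle is lifted (more than 20 mm) off the worktop (height (world z) of kettle above 0.02 m).
It fails at once if the kettle is tipped by more than 17 degrees (angle between kettle's own z axis and vertical above 0.3 rad).
It fails at once if the mug, tub or funnel is shifted by more than 20 mm (distance of any of mug, tub, funnel from where it was at the start of the episode above 0.02 m).
It also fails if it takes over 72 s, if anything falls off the work surface, if the arm or the gripper's body presses on something with over 40 N, if the wrist force passes 120 N, or if a joint passes its speed limit or range.

ROBOT

A 6-joint arm with a two-finger parallel gripper is mounted at the origin on the work surface. World frame = base frame: x ahead of the robot, y to its left, z up, the work surface at z = 0. Lengths are in mm, angles in rad, forces in N, time in s.
With the tool pointing down it reaches from about 325 to 850 mm from the base axis. Payload 4.4 kg.
Tool frame: the origin (TCP) lies midway between the tips of the shut fingers; the grasp point (between the pads) lies 19 mm behind it; z points along the fingers, y is the line along which they close (so a half turn about z gives the same grasp; the last joint's range is limited). The gripper opens to 94 mm and grips with 3 to 60 N. Pads are 16 mm wide; open, the fingers measure 119 mm over their backs; the gripper's body (75 mm by 177 mm) begins 78 mm behind the grasp point.
Start: joints at [-1.385, 0.207, 1.542, -0, 1.393, -0.15], TCP at [190.007, -542.701, 205.447] pointing down, gripper open.
Joint ranges: [-2.73, 2.73], [-0.86, 2.22], [0.23, 2.46], [-1.11, 4.25], [0.08, 2.63], [-2.82, 2.82]. Speed limits (rad/s): [2.79, 2.79, 3.14, 3.14, 3.14, 3.14].

INTERFACE

Orientations are given as a rotation vector (axis times angle).
In Python, from plant import readout, eyes, finish_job, models gives the robot as it stands.
- The arm moves only by the tool apply_moves, never from a script. Its argument "plan" is a list of rows, each a list of 2 entries, a list of its own where there are three numbers: the shift along the tool's x, y, z in m, then the turn about the tool's z in rad. In form: [[[x, y, z], yaw], ...]. A call has 1 to 20 rows; each row shifts and turns the commanded pose from where the row before left it, along the tool's axes as they then stand; what a row does not reach is not made up. A row lasts 1/12 s, in which the tool goes at most 41.7 mm and 7.16 degrees, less where a joint would pass 70% of its speed; a pose out of reach is approached as far as the arm can. A call with a gripper value outside its range is refused whole. "jaw" is the closure, from 0 (fully open) to 1 (shut), set as the call begins (left out, the last holds). The fingers move at their own pace and stop on an object; "grip_force" is the grip in N (left out, the last holds). Time passes only in rows, so rows that do not move let the fingers close. It gives the time, the measured TCP pose, the force, the opening and the grip force at its end, in the units of the state.
- readout.get_state(): the state, without advancing time (a new reading comes with each control period).
- eyes.camera(name): name is "side" or "top"; returns (picture, depth): 400x640x3 uint8, blue, green, red; 400x640 float32, mm along the optical axis (not along the pixel's ray), 0 where there is no reading.
- eyes.camera_model(name): a dict with "fx", "fy", "cx", "cy" (pixels), "extrinsics" (4x4, takes a point from camera to world coordinates). Camera axes: x right, y up, looking along -z (the intrinsics and any distortion apply to the point x, -y, -z); pixel columns grow to the right and rows downward; lengths in mm; the calibration is good to about 2 mm. A picture is of the moment at which its call begins. camera_model takes no time and is no camera call.
- finish_job(): hands the job in; it is judged then, once.
Trained networks look in the newest picture that a camera, given by its name, has taken for a name from the list of things; names that differ only in an ending like _2 or _b are one class to them, and where a whole thing is asked for, a point or a joint stands for the part that bears it (a point fixed in the world has none). Each returns a list of dicts, best first, with "score" (0 to 1); they miss things now and then, are a little off and sometimes report something else, mostly with a low value. They report only what shows in the picture. A call takes as long as a camera call. They do not tell look-alikes from the thing itself.
- models.boxes_of(camera, label): "at" ([x, y, z] in mm, in world coordinates, good to about 4 mm: the middle of the surface that is visible of it).
- models.cut_out(camera, label): "region" (400x640 bool, what is visible of it).
- models.pinpoint(camera, label): "at" ([x, y, z] in mm, in world coordinates, good to about 4 mm: a listed point, or the origin of a listed thing).
The state is a dict: "time_s": time; "joints": joint angles; "dq": joint speeds; "joint_efforts": joint torques, N m; "ee_pos": TCP position; "orientation": TCP orientation; "ft_force": force on the tool from outside, world axes, zero at the start; "torque": the same for the moment, N m; "gripper_width": opening from 0.0 (shut) to 1.0 (fully open); "grip_force": force on a finger pad.
Only numpy, scipy, OpenCV 4.12 (cv2) and the standard library are available. Lean on these libraries where they do the work, as an engineer would, in place of code of your own. Each camera call takes 0.05 s, during which the arm holds its last target. There are 200 camera calls.

## Working session

There is one attempt and no reset: what is moved stays moved. The work goes in short steps, Python scripts to look and compute and a tool call to move; the robot and the scene stay as the last step left them, time stands still between calls to the robot, and variables do not carry over. Pictures are saved under pics/ and viewed, at most 10 in all, crops included, and the job is handed in when it is done.

Besides the shell and the picture viewer there is one more tool, called after "Request:" in YAML: its name, and indented under it one key for each argument. apply_moves: Moves the arm, as the interface text tells. Its arguments: {"type":"object","properties":{"plan":{"type":"array","items":{"type":"array"}},"jaw":{"type":"number"},"grip_force":{"type":"number"}},"required":["plan"]}

```bash
mkdir -p pics; cat > h.py <<'E'
import numpy as np, cv2
from plant import readout, eyes, finish_job, models
def P(cam,d,uv):
    m=eyes.camera_model(cam); u,v=uv
    z=d[v,u]; p=np.array([(u-m['cx'])/m['fx']*z,-(v-m['cy'])/m['fy']*z,-z,1])
    return (np.array(m['extrinsics'])@p)[:3]
def cloud(cam,d):
    m=eyes.camera_model(cam); v,u=np.mgrid[:400,:640]
    p=np.stack([(u-m['cx'])/m['fx']*d,-(v-m['cy'])/m['fy']*d,-d,np.ones_like(d)],-1)
    return (p@np.array(m['extrinsics']).T)[...,:3]
E
python3 - <<'E'
from h import *
ims=[]
for c in ['top','side']:
    im,d=eyes.camera(c); cv2.imwrite(f'pics/{c}0.png',im); np.save(f'{c}0.npy',d)
    m=eyes.camera_model(c);print(c,{k:(np.round(v,3).tolist()) for k,v in m.items()})
    for l in ['hob','door','door_tab','kettle','mug','tub','funnel']:
        print(l,[(np.round(r['at'],0).tolist(),round(r['score'],2)) for r in models.pinpoint(c,l)] if l!='door' else [(np.round(r['at'],0).tolist(),round(r['score'],2)) for r in models.boxes_of(c,l)])
print(readout.get_state())
E
```

```text
top {'fx': 492.591, 'fy': 492.591, 'cx': 308.927, 'cy': 200.412, 'extrinsics': [[0.013, 0.998, -0.066, 407.344], [-1.0, 0.013, -0.002, 89.964], [-0.001, 0.066, 0.998, 1447.442], [0.0, 0.0, 0.0, 1.0]]}
hob [([531.0, -155.0, 1.0], 0.84)]
door [([546.0, -37.0, 85.0], 0.72)]
door_tab [([528.0, -34.0, 105.0], 0.84)]
kettle [([230.0, -268.0, 1.0], 0.96), ([563.0, 84.0, -4.0], 0.7)]
mug []
tub [([750.0, -278.0, -5.0], 0.77)]
funnel [([745.0, 267.0, -0.0], 0.73)]
side {'fx': 383.765, 'fy': 383.765, 'cx': 319.163, 'cy': 200.729, 'extrinsics': [[-0.956, 0.228, -0.183, 255.788], [-0.292, -0.727, 0.622, 843.606], [0.009, 0.648, 0.762, 1038.475], [0.0, 0.0, 0.0, 1.0]]}
hob [([534.0, -163.0, 0.0], 0.8)]
door [([544.0, -37.0, 57.0], 0.93)]
door_tab [([533.0, -41.0, 99.0], 0.62)]
kettle [([563.0, 82.0, -2.0], 0.75), ([231.0, -267.0, -3.0], 0.59)]
mug [([554.0, 461.0, -4.0], 0.6)]
tub [([747.0, -276.0, -1.0], 0.84)]
funnel [([749.0, 268.0, -0.0], 0.56)]
{'time_s': 0.8, 'joints': array([-1.38450722e+00,  2.06544581e-01,  1.54145768e+00, -1.73997774e-05,
        1.39352136e+00, -1.50502455e-01]), 'dq': array([-5.04175157e-04, -7.96691319e-04, -1.72557396e-03, -8.12062477e-04,
       -5.51509462e-05,  1.04104673e-03]), 'joint_efforts': array([-8.17339023e-04, -3.70840216e+01, -2.81743920e+01,  6.97795046e-02,
        2.72881240e-02, -1.48439153e-05]), 'ee_pos': array([ 190.00096412, -542.72224337,  205.4982882 ]), 'orientation': array([ 3.09708537e+00,  5.26527320e-01, -2.49581863e-05]), 'ft_force': array([-0.2862298 ,  0.17432849, -0.60205986]), 'torque': array([-0.00609741,  0.03451494, -0.0267055 ]), 'grip_force': 0.0, 'gripper_width': 0.9975525260993089}
```

View pics/top0.png

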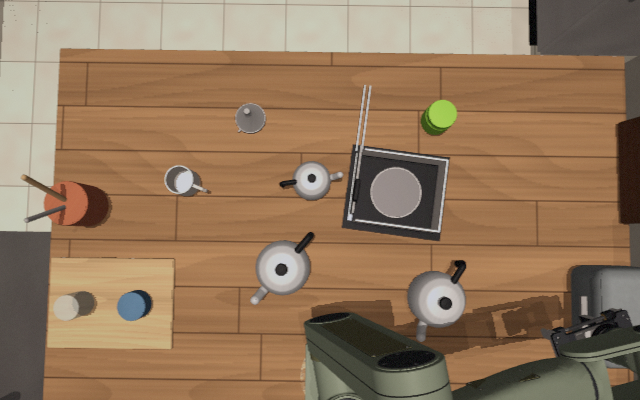

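View pics/side0.png

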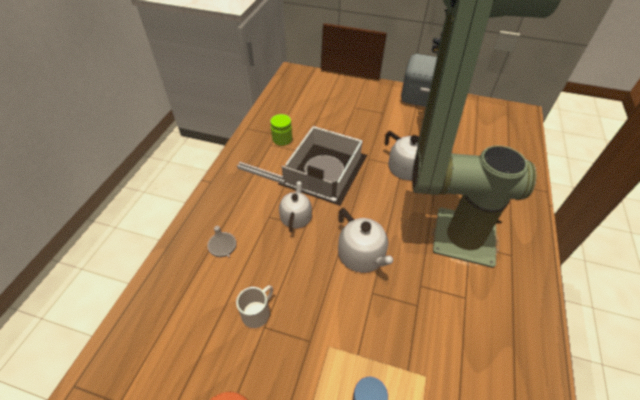

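Top view: the kettles are at pixels (312,181), (283,268) and (437,300). The first is about 40 px across, or 110 mm, and its spout points at the doorway. The other two are about 55 px, or 150 mm. The rails run from (350,218) to (368,86), and the tab is at (355,190). Next I measure and confirm with one crop.

```bash
python3 - <<'E'
from h import *
im=cv2.imread('pics/top0.png'); d=np.load('top0.npy'); C=cloud('top',d)
# hob: rails z ~18 & wall tops ; work by region
v,u=np.mgrid[:400,:640]
reg=(u>335)&(u<455)&(v>140)&(v<245)
w=reg&(C[...,2]>78)&(C[...,2]<92)
pts=C[w][:,:2].astype(np.float32); r=cv2.minAreaRect(pts); print('walltop',len(pts),r, cv2.boxPoints(r).round(0).tolist())
t=reg&(C[...,2]>112)&(C[...,2]<132); print('tab',t.sum(),C[t].mean(0),cv2.minAreaRect(C[t][:,:2].astype(np.float32)))
rl=(u>354)&(u<376)&(v>80)&(v<146)&(C[...,2]>10)&(C[...,2]<30)
print('rails',rl.sum(),cv2.fitLine(C[rl][:,:2].astype(np.float32),cv2.DIST_HUBER,0,.01,.01).ravel(),C[rl].mean(0))
# kettle
for (a,b) in [(312,181),(283,268),(437,300)]:
    k=(abs(u-a)<45)&(abs(v-b)<45)&(C[...,2]>8)&(C[...,2]<140)&(u<342 if a==312 else True)
    pk=C[k]; print('k',a,b,'zmax',np.percentile(pk[:,2],99.5))
k=(abs(u-312)<36)&(abs(v-181)<26)&(u<344)
pk=C[k]; kn=pk[(pk[:,2]>95)&(pk[:,2]<125)]; print('knob',len(kn),kn.mean(0))
lid=pk[(pk[:,2]>70)&(pk[:,2]<92)]; print('lid',cv2.minEnclosingCircle(lid[:,:2].astype(np.float32)))
body=pk[(pk[:,2]>25)]; print('all rect',cv2.minAreaRect(body[:,:2].astype(np.float32)))
dark=k&(im.max(2)<60)&(C[...,2]>20)&(u<300); print('handle',dark.sum(),C[dark].mean(0),cv2.minAreaRect(C[dark][:,:2].astype(np.float32)))
c=im[120:250,260:460]; cv2.imwrite('pics/crop.png',cv2.resize(c,None,fx=4,fy=4,interpolation=cv2.INTER_CUBIC))
# hotplate
hp=(abs(u-397)<32)&(abs(v-192)<32)&(im.min(2)>100)&(C[...,2]<15); print('plate',cv2.minEnclosingCircle(C[hp][:,:2].astype(np.float32)),C[hp].mean(0))
E
```

```text
walltop 691 ((538.16357421875, -130.9591522216797), (304.2132873535156, 212.6417694091797), 82.8324966430664) [[414.0, -269.0], [625.0, -295.0], [663.0, 7.0], [452.0, 33.0]]
tab 116 [526.51346708 -34.01234549 123.796398  ] ((526.7152099609375, -34.45091247558594), (13.848160743713379, 58.978878021240234), 83.0042495727539)
rails 227 [ 9.8240465e-01 -1.8676491e-01  7.5698706e+02 -6.3526169e+01] [755.407422   -62.7635063   17.31486515]
k 312 181 zmax 110.55452082956782
k 283 268 zmax 122.50130545465456
k 437 300 zmax 122.77845273297308
knob 59 [559.00832306  87.8188544  107.32837198]
lid ((558.508544921875, 87.29669189453125), 87.44989776611328)
all rect ((525.5640258789062, 107.16036987304688), (143.4557647705078, 191.06927490234375), 61.376708984375)
handle 76 [547.36556016 152.83606429  75.84880897] ((548.1451416015625, 153.11520385742188), (13.000611305236816, 43.94327926635742), 9.000642776489258)
plate ((516.732177734375, -145.38336181640625), 97.85432434082031) [ 531.10856942 -162.01237988    1.13641972]
```

View pics/crop.png

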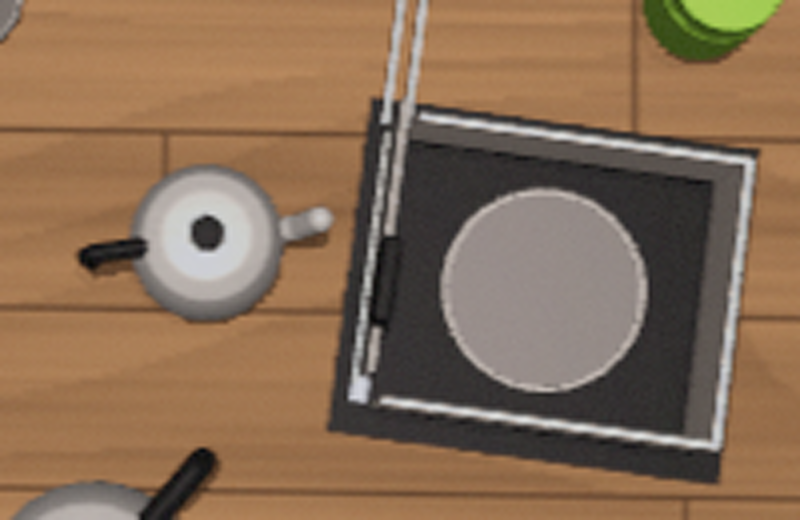

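The crop confirms it. The kettle at (312,181) is about 37 px, or 105–110 mm, across and its knob top is at 107–110 mm, which matches the description. The other two rise to 122 mm, so they are the look-alikes. The plate centre is at about (396,192). I refine the hob yaw and move.

```bash
python3 - <<'E'
from h import *
d=np.load('top0.npy'); C=cloud('top',d); v,u=np.mgrid[:400,:640]
print('plate',P('top',d,(396,192)))
def line(n,m,zl,zh):
    p=C[m&(C[...,2]>zl)&(C[...,2]<zh)][:,:2].astype(np.float32)
    l=cv2.fitLine(p,cv2.DIST_HUBER,0,.01,.01).ravel(); l=l*np.sign(l[0] if abs(l[0])>.7 else l[1]) if 0 else l
    print(n,len(p),np.degrees(np.arctan2(l[1],l[0])),l[2:])
line('back',(u>435)&(u<455)&(v>165)&(v<228),70,95)
line('+x wall',(u>368)&(u<440)&(v>140)&(v<168),70,95)
line('-x wall',(u>360)&(u<430)&(v>212)&(v<245),70,95)
line('door',(u>345)&(u<362)&(v>160)&(v<225),78,90)
p=C[(u>345)&(u<364)&(v>140)&(v<222)&(C[...,2]>76)&(C[...,2]<92)]
h=np.radians(-7); q=p[:,:2]-[531,-161]; print('door hobx range', np.percentile(q@[np.cos(h),np.sin(h)],[1,99]))
E
```

```text
plate [ 5.31646375e+02 -1.63909004e+02 -4.57461573e-01]
back 208 -7.080572 [ 514.5947  -276.08292]
+x wall 216 82.672966 [ 628.9286 -174.3238]
-x wall 165 82.84778 [ 431.8769  -146.21196]
door 83 -5.624326 [547.0217   -37.594543]
door hobx range [-102.31241916  108.57502222]
```

Request:
apply_moves:
  plan:
    - [[0,0,-0.01],0.115]
    - [[0,0,0],0.115]
    - [[0,0,0],0.115]
    - [[0,0,0],0.112]
  jaw: 0.3

```text
time_s: 1.13
ee_pos: [190.0, -542.9, 215.7]
orientation: [3.135, -0.197, 0.0]
ft_force: [-0.3, -0.9, 0.2]
gripper_width: 0.752
grip_force: 0.0
```

Request:
apply_moves:
  plan:
    - [[0.015,-0.0304,0],0]
    - [[0.015,-0.0304,0],0]
    - [[0.015,-0.0304,0],0]
    - [[0.015,-0.0304,0],0]
    - [[0.015,-0.0304,0],0]
    - [[0.015,-0.0304,0],0]
    - [[0.015,-0.0304,0],0]
    - [[0.015,-0.0304,0],0]
    - [[0.015,-0.0304,0],0]
    - [[0.015,-0.0304,0],0]
    - [[0.015,-0.0304,0],0]
    - [[0.015,-0.0304,0],0]
    - [[0.015,-0.0304,0],0]
    - [[0.015,-0.0304,0],0]
    - [[0.015,-0.0304,0],0]
    - [[0.015,-0.0304,0],0]
    - [[0.015,-0.0304,0],0]
    - [[0.015,-0.0304,0],0]
    - [[0,0,0],0]
    - [[0,0,0],0]

```text
time_s: 2.8
ee_pos: [524.1, -30.5, 215.3]
orientation: [3.136, -0.183, -0.001]
ft_force: [-0.6, -0.5, -0.2]
gripper_width: 0.7
grip_force: 0.0
```

Request:
apply_moves:
  plan:
    - [[0.003,0.003,0.02],0.008]
    - [[0,0,0.03],0]
    - [[0,0,0.03],0]
    - [[0,0,0.02],0]
    - [[0,0,0.015],0]
    - [[0,0,0.005],0]
    - [[0,0,0],0]

```text
time_s: 3.38
ee_pos: [524.5, -36.0, 94.0]
orientation: [-3.135, 0.204, 0.006]
ft_force: [-0.7, -0.9, -0.1]
gripper_width: 0.699
grip_force: 0.0
```

Request:
apply_moves:
  plan:
    - [[0,0,0],0]
    - [[0,0,0],0]
    - [[0,0,0],0]
    - [[0,0,0],0]
    - [[0,0,0],0]
    - [[0,0,0],0]
    - [[0,0,0],0]
    - [[0,0,0],0]
  jaw: 1.0
  grip_force: 15

```text
time_s: 4.05
ee_pos: [526.3, -35.4, 95.5]
orientation: [3.134, -0.201, 0.0]
ft_force: [-2.2, -10.1, 0.2]
gripper_width: 0.173
grip_force: 5.4
```

Request:
apply_moves:
  plan:
    - [[0,0.001,0],0]
    - [[0,0.0,0],0]
    - [[0,0,0],0]
    - [[0,0,0],0]

```text
time_s: 4.38
ee_pos: [526.2, -36.4, 95.5]
orientation: [3.135, -0.201, -0.0]
ft_force: [-0.8, -2.5, 0.9]
gripper_width: 0.147
grip_force: 15.0
```

Request:
apply_moves:
  plan:
    - [[0.006,0,0],0]
    - [[0.012,0,0],0]
    - [[0.015,0,0],0]
    - [[0.015,0,0],0]
    - [[0.015,0,0],0]
    - [[0.015,0,0],0]
    - [[0.015,0,0],0]
    - [[0.015,0,0],0]
    - [[0.015,0,0],0]
    - [[0.015,0,0],0]
    - [[0.015,0,0],0]
    - [[0.01,0,0],0]
    - [[0.007,0,0],0]
    - [[0,0,0],0]
    - [[0,0,0],0]

```text
time_s: 5.63
ee_pos: [695.8, -57.4, 95.6]
orientation: [-3.134, 0.201, -0.003]
ft_force: [1.6, 1.0, 1.6]
gripper_width: 0.147
grip_force: 15.0
```

Request:
apply_moves:
  plan:
    - [[0.003,0,0],0]
    - [[0.002,0,0],0]
    - [[0.001,0,0],0]
    - [[0,0,0],0]
    - [[0,0,0],0]

```text
time_s: 6.05
ee_pos: [699.6, -57.9, 95.6]
orientation: [-3.134, 0.201, 0.004]
ft_force: [-4.1, 2.8, 5.5]
gripper_width: 0.148
grip_force: 15.0
```

Request:
apply_moves:
  plan:
    - [[0,0,0],0]
    - [[0,0,0],0]
    - [[0,0,0],0]
    - [[0,0,-0.01],0]
    - [[0,0,-0.02],0]
    - [[0,0,-0.03],0]
    - [[0,0,-0.03],0]
    - [[0,0,-0.03],0]
    - [[0,0,0],0]
  jaw: 0.5

```text
time_s: 6.8
ee_pos: [705.3, -59.8, 225.3]
orientation: [3.133, -0.202, 0.024]
ft_force: [0.5, -0.6, 1.5]
gripper_width: 0.5
grip_force: 0.0
```

```bash
python3 - <<'E'
from h import *
im,d=eyes.camera('top'); cv2.imwrite('pics/top1.png',im); C=cloud('top',d)
v,u=np.mgrid[:400,:640]
for l in ['door_tab','kettle']: print(l,[(np.round(r['at'],0).tolist(),round(r['score'],2)) for r in models.pinpoint('top',l)])
k=(abs(u-312)<36)&(abs(v-181)<26)&(u<344)
kn=C[k&(im.max(2)<70)&(C[...,2]>95)]; print('knob',len(kn),kn.mean(0))
hm=C[k&(im.max(2)<70)&(C[...,2]>20)&(u<298)]; print('handle',len(hm),hm.mean(0),cv2.minAreaRect(hm[:,:2].astype(np.float32)),np.percentile(hm[:,2],[0,25,50,75,100]), cv2.fitLine(hm[:,:2].astype(np.float32),2,0,.01,.01).ravel())
b=C[k&(C[...,2]>40)&(C[...,2]<54)&(u>290)&(u<331)];print('body',len(b),b.mean(0))
E
```

```text
door_tab [([699.0, -55.0, 104.0], 0.66)]
kettle [([566.0, 90.0, -1.0], 0.94), ([314.0, 165.0, -0.0], 0.67), ([232.0, -271.0, -2.0], 0.56)]
knob 69 [530.32480198  71.6302203  280.52592275]
handle 79 [547.53280299 153.02982839  75.26122788] ((548.1372680664062, 152.23651123046875), (12.272528648376465, 45.88007354736328), 9.170987129211426) [46.2866438  73.32702277 76.12083083 78.62601801 84.00073927] [ 1.6772825e-01 -9.8583329e-01  5.4753278e+02  1.5302983e+02]
body 85 [548.05467185  84.33770618  49.7499065 ]
```

Request:
apply_moves:
  plan:
    - [[-0.0186,-0.0198,0],0]
    - [[-0.0186,-0.0198,0],0]
    - [[-0.0186,-0.0198,0],0]
    - [[-0.0186,-0.0198,0],0]
    - [[-0.0186,-0.0198,0],0]
    - [[-0.0186,-0.0198,0],0]
    - [[-0.0186,-0.0198,0],0]
    - [[-0.0186,-0.0198,0],0]
    - [[-0.0186,-0.0198,0],0]
    - [[-0.0186,-0.0198,0],0]

```text
time_s: 7.78
ee_pos: [539.1, 162.1, 212.9]
orientation: [3.134, -0.202, -0.007]
ft_force: [-0.0, -0.2, 0.3]
gripper_width: 0.501
grip_force: 0.0
```

Request:
apply_moves:
  plan:
    - [[0,0,0],-0.117]
    - [[0,0,0],-0.117]
    - [[0,0,0],-0.117]
    - [[0,0,0],-0.117]
    - [[0,0,0],-0.117]
    - [[0,0,0],-0.117]
    - [[0,0,0],-0.117]
    - [[0,0,0],-0.117]
    - [[0,0,0],-0.117]
    - [[0,0,0],-0.117]
    - [[0,0,0],-0.117]
    - [[0,0,0],-0.117]
    - [[0,0,0],-0.117]
    - [[0,0,0],-0.117]
    - [[0,0,0],-0.117]
    - [[0,0,0],-0.116]
    - [[0,0,0],0]
    - [[0,0,0],0]
    - [[0,0,0],0]

```text
time_s: 9.37
ee_pos: [540.8, 161.3, 214.2]
orientation: [-2.024, -2.4, 0.003]
ft_force: [-0.1, -0.4, -0.1]
gripper_width: 0.5
grip_force: 0.0
```

Request:
apply_moves:
  plan:
    - [[-0.0015,0.0054,0.01],0]
    - [[0,0,0.03],0]
    - [[0,0,0.03],0]
    - [[0,0,0.03],0]
    - [[0,0,0.02],0]
    - [[0,0,0.01],0]
    - [[0,0,0],0]
    - [[0,0,0],0]

```text
time_s: 10.03
ee_pos: [547.3, 160.9, 85.2]
orientation: [-2.023, -2.403, 0.001]
ft_force: [0.2, 1.0, 0.8]
gripper_width: 0.499
grip_force: 0.0
```

```bash
python3 - <<'E'
from h import *
s=readout.get_state(); print(s['ee_pos'],s['orientation'],s['ft_force'])
im,d=eyes.camera('side'); cv2.imwrite('pics/s1.png',cv2.resize(im[130:290,220:400],None,fx=3,fy=3,interpolation=cv2.INTER_CUBIC))
E
```

```text
[547.29927029 160.91410792  85.20729379] [-2.02288637e+00 -2.40320529e+00  5.25390545e-04] [0.22071289 0.99398851 0.82134999]
```

View pics/s1.png

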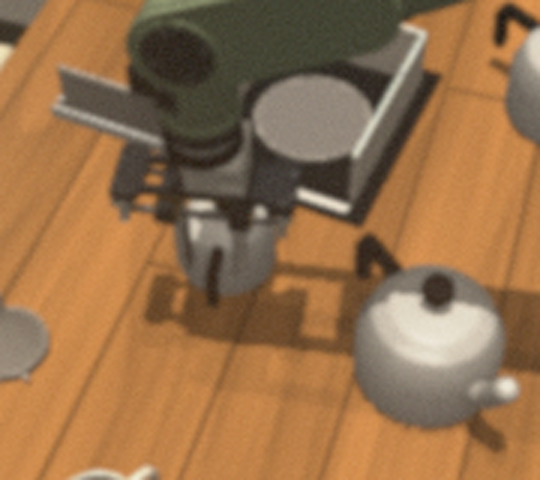

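The door stands open with the plate clear. The kettle's handle is at crop (213,275) with the gripper body above it. I check by projection where the fingertips should appear.

```bash
python3 - <<'E'
from h import *
for c in ['side','top']:
    m=eyes.camera_model(c);E=np.linalg.inv(np.array(m['extrinsics']))
    for p in [(547.3,160.9,85),(546.4,160.7,76),(559,88,108),(570,165,85),(524,157,85)]:
        q=E@[*p,1]; x=m['cx']+m['fx']*q[0]/-q[2]; y=m['cy']-m['fy']*q[1]/-q[2]
        print(c,p,round(x,1),round(y,1),'crop',((x-220)*3,(y-130)*3) if c=='side' else '')
im,d=eyes.camera('side'); C=cloud('side',d); v,u=np.mgrid[:400,:640]
k=(u>284)&(u<298)&(v>208)&(v<234)&(im.max(2)<70)&(C[...,2]>20)&(C[...,2]<100)
print(C[k].mean(0),C[k].min(0),C[k].max(0))
r=models.boxes_of('side','kettle'); print([(x['at'],x['score']) for x in r])
E
```

```text
side (547.3, 160.9, 85) 291.2 218.3 crop (np.float64(213.60024958295054), np.float64(264.8543405341128))
side (546.4, 160.7, 76) 291.6 220.1 crop (np.float64(214.87051390167403), np.float64(270.1595674252292))
side (559, 88, 108) 295.1 195.9 crop (np.float64(225.26379612348342), np.float64(197.74556434889195))
side (570, 165, 85) 283.9 217.6 crop (np.float64(191.8361008684256), np.float64(262.68513337424895))
side (524, 157, 85) 298.6 219.1 crop (np.float64(235.90390555886023), np.float64(267.3102994029983))
top (547.3, 160.9, 85) 284.5 182.3 crop 
top (546.4, 160.7, 76) 284.7 183.0 crop 
top (559, 88, 108) 310.8 177.5 crop 
top (570, 165, 85) 283.1 174.2 crop 
top (524, 157, 85) 285.8 190.7 crop 
[548.86916429 163.779794    70.14720151] [543.54894954 136.58798914  37.76999903] [556.49978082 178.45095682  83.3093415 ]
[([310.7, 199.1, 102.0], 0.65), ([233.5, -220.4, 92.8], 0.64), ([545.6, 120.2, 63.8], 0.63), ([504.3, -126.7, 2.4], 0.33)]
```

Request:
apply_moves:
  plan:
    - [[0,0,0.008],0]
    - [[0,0,0.01],0]
    - [[0,0,0.01],0]
    - [[0,0,0.008],0]
    - [[0,0,0.002],0]
    - [[0,0,0],0]
    - [[0,0,0],0]

```text
time_s: 10.77
ee_pos: [546.9, 160.9, 47.0]
orientation: [-2.022, -2.404, 0.001]
ft_force: [0.7, -0.0, -0.1]
gripper_width: 0.499
grip_force: 0.0
```

Request:
apply_moves:
  plan:
    - [[0,0,0],0]
    - [[0,0,0],0]
    - [[0,0,0],0]
    - [[0,0,0],0]
    - [[0,0,0],0]
    - [[0,0,0],0]
    - [[0,0,0],0]
    - [[0,0,0],0]
  jaw: 1.0
  grip_force: 12

```text
time_s: 11.43
ee_pos: [547.5, 161.0, 47.7]
orientation: [2.022, 2.404, 0.001]
ft_force: [0.9, 0.5, 1.7]
gripper_width: 0.143
grip_force: 12.0
```

Request:
apply_moves:
  plan:
    - [[-0.002,-0.0006,0],0]
    - [[-0.004,-0.0012,0],0]
    - [[-0.007,-0.0021,0],0]
    - [[-0.01,-0.003,0],0]
    - [[-0.01,-0.003,0],0]
    - [[-0.01,-0.003,0],0]
    - [[-0.01,-0.003,0],0]
    - [[-0.01,-0.003,0],0]
    - [[-0.01,-0.003,0],0]
    - [[-0.01,-0.003,0],0]
    - [[-0.01,-0.003,0],0]
    - [[-0.007,-0.0021,0],0]
    - [[-0.005,-0.0015,0],0]
    - [[-0.003,-0.0009,0],0]
    - [[-0.002,-0.0006,0],0]
    - [[0,0,0],0]
    - [[0,0,0],0]

```text
time_s: 12.85
ee_pos: [533.4, 46.4, 47.7]
orientation: [2.022, 2.404, -0.001]
ft_force: [-0.3, 2.9, 4.8]
gripper_width: 0.146
grip_force: 12.0
```

```bash
cat > look.py <<'E'
from h import *
import sys
s=readout.get_state(); print(s['ee_pos'],s['orientation'],s['ft_force'],s['torque'])
for c in ['top','side']:
    im,d=eyes.camera(c)
    print(c,[(np.round(r['at'],0).tolist(),round(r['score'],2)) for r in models.pinpoint(c,'kettle')])
cv2.imwrite(sys.argv[1],cv2.resize(im[100:260,220:420],None,fx=4,fy=3.75,interpolation=cv2.INTER_CUBIC))
E
python3 look.py pics/s2.png
```

```text
[533.44183395  46.38506724  47.68786574] [ 2.02231923e+00  2.40366384e+00 -7.99560798e-04] [-0.26992627  2.87102955  4.80969465] [ 0.45213258 -0.07855561  0.14380451]
top [([234.0, -272.0, -0.0], 0.82), ([313.0, 166.0, -2.0], 0.79), ([550.0, -28.0, -2.0], 0.7)]
side [([546.0, -32.0, 0.0], 0.91), ([315.0, 163.0, 1.0], 0.88), ([234.0, -267.0, 0.0], 0.82)]
```

View pics/s2.png

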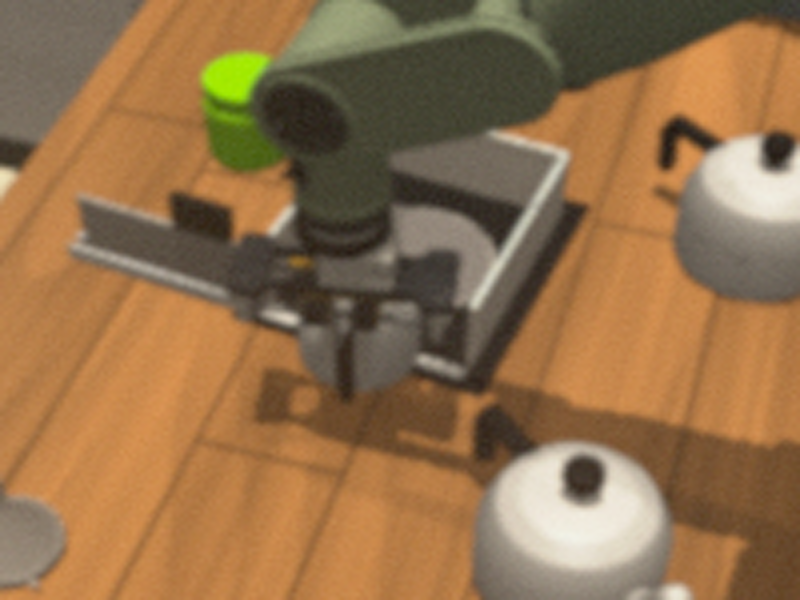

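The kettle is gripped and moving upright in the doorway, at crop (355,340). The door is open and the tub untouched. I carry on to the plate.

Request:
apply_moves:
  plan:
    - [[-0.002,-0.0006,0],0]
    - [[-0.004,-0.0012,0],0]
    - [[-0.007,-0.0021,0],0]
    - [[-0.01,-0.003,0],0]
    - [[-0.01,-0.0031,0],0]
    - [[-0.01,-0.0031,0],0]
    - [[-0.01,-0.0031,0],0]
    - [[-0.01,-0.0031,0],0]
    - [[-0.01,-0.0031,0],0]
    - [[-0.01,-0.0031,0],0]
    - [[-0.01,-0.0031,0],0]
    - [[-0.01,-0.0031,0],0]
    - [[-0.008,-0.0025,0],0]
    - [[-0.007,-0.0021,0],0]
    - [[-0.005,-0.0015,0],0]
    - [[-0.003,-0.0009,0],0]
    - [[-0.002,-0.0006,0],0]
    - [[0,0,0],0]
    - [[0,0,0],0]
    - [[0,0,0],0]

```text
time_s: 14.72
ee_pos: [516.7, -85.2, 47.7]
orientation: [-2.022, -2.404, -0.002]
ft_force: [1.0, 5.0, 6.3]
gripper_width: 0.145
grip_force: 12.1
```

```bash
python3 look.py pics/s3.png
```

```text
[516.74816571 -85.16528708  47.68596475] [-2.02181553e+00 -2.40357686e+00 -1.73591533e-03] [0.97925612 4.95823448 6.2548926 ] [ 0.82522959 -0.14646226  0.11381615]
top [([231.0, -272.0, -1.0], 0.82), ([534.0, -161.0, -2.0], 0.7)]
side [([531.0, -158.0, -1.0], 0.92), ([315.0, 164.0, 1.0], 0.8), ([232.0, -266.0, -1.0], 0.73)]
```

View pics/s3.png

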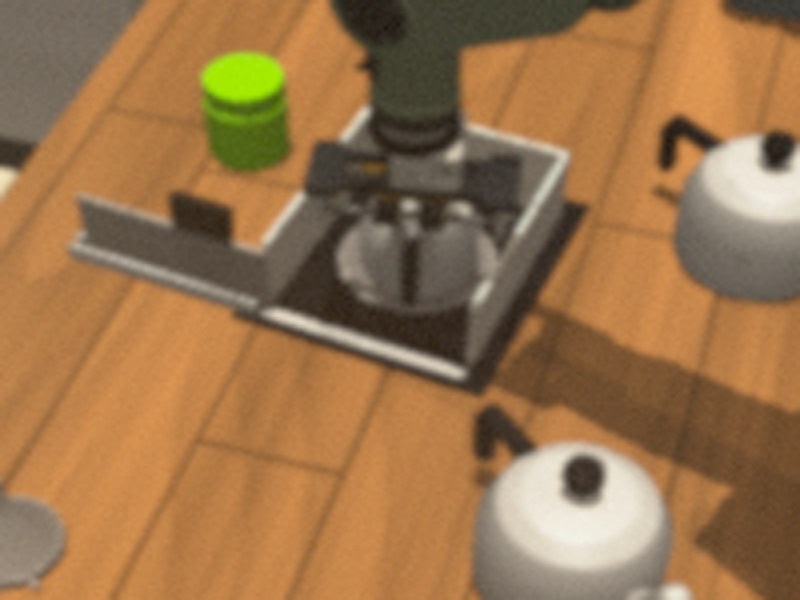

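The kettle stands inside the guard on the plate, at crop (415,260) and world about (532,-160). I release and rise.

Request:
apply_moves:
  plan:
    - [[0,0,0],0]
    - [[0,0,0],0]
    - [[0,0,0],0]
    - [[0,0,0],0]
    - [[0,0,-0.003],0]
    - [[0,0,-0.007],0]
    - [[0,0,-0.015],0]
    - [[0,0,-0.025],0]
    - [[0,0,-0.03],0]
    - [[0,0,-0.03],0]
    - [[0,0,-0.03],0]
    - [[0,0,-0.02],0]
    - [[0,0,-0.01],0]
    - [[0,0,0],0]
    - [[0,0,0],0]
    - [[0,0,0],0]
  jaw: 0.5

```text
time_s: 16.25
ee_pos: [515.4, -85.6, 215.6]
orientation: [-2.02, -2.402, 0.002]
ft_force: [0.6, -1.4, 0.2]
gripper_width: 0.5
grip_force: 0.0
```

```bash
python3 look.py pics/s4.png
```

```text
[515.44563586 -85.56564906 215.60878768] [-2.02046178e+00 -2.40166047e+00  1.96623693e-03] [ 0.63303629 -1.39645935  0.20845276] [-0.03232595 -0.11043305 -0.00983988]
top [([312.0, 165.0, 1.0], 0.81), ([232.0, -268.0, -2.0], 0.75), ([536.0, -155.0, -3.0], 0.49)]
side [([530.0, -163.0, 0.0], 0.97), ([234.0, -267.0, 0.0], 0.96), ([314.0, 165.0, 2.0], 0.86)]
```

Request:
apply_moves:
  plan:
    - [[0,0,0],0.117]
    - [[0,0,0],0.117]
    - [[0,0,0],0.117]
    - [[0,0,0],0.117]
    - [[0,0,0],0.117]
    - [[0,0,0],0.117]
    - [[0,0,0],0.117]
    - [[0,0,0],0.117]
    - [[0,0,0],0.117]
    - [[0,0,0],0.117]
    - [[0,0,0],0.117]
    - [[0,0,0],0.117]
    - [[0,0,0],0.117]
    - [[0,0,0],0.117]
    - [[0,0,0],0.117]
    - [[0,0,0],0.113]
    - [[0,0,0],0]
    - [[0,0,0],0]

```text
time_s: 17.95
ee_pos: [516.3, -85.8, 216.7]
orientation: [-3.135, 0.192, 0.002]
ft_force: [-0.3, 0.0, 0.0]
gripper_width: 0.501
grip_force: 0.0
```

Request:
apply_moves:
  plan:
    - [[0.01,-0.003,0],0]
    - [[0.0224,-0.0063,0],0]
    - [[0.0224,-0.0063,0],0]
    - [[0.0224,-0.0063,0],0]
    - [[0.0224,-0.0063,0],0]
    - [[0.0224,-0.0063,0],0]
    - [[0.0224,-0.0063,0],0]
    - [[0.0224,-0.0063,0],0]
    - [[0.0124,-0.0033,0],0]
    - [[0,0,0],0]
    - [[0,0,0],0]
    - [[0,0,0],0]

```text
time_s: 18.95
ee_pos: [700.3, -58.2, 216.8]
orientation: [-3.135, 0.195, 0.002]
ft_force: [-0.1, 0.1, 0.8]
gripper_width: 0.502
grip_force: 0.0
```

Spot on; I descend 121 mm and grip.

Request:
apply_moves:
  plan:
    - [[0,0,0.01],0]
    - [[0,0,0.025],0]
    - [[0,0,0.03],0]
    - [[0,0,0.025],0]
    - [[0,0,0.02],0]
    - [[0,0,0.01],0]
    - [[0,0,0.001],0]
    - [[0,0,0],0]
    - [[0,0,0],0]

```text
time_s: 19.7
ee_pos: [701.8, -58.6, 98.4]
orientation: [3.135, -0.197, 0.005]
ft_force: [1.4, -0.7, 0.1]
gripper_width: 0.503
grip_force: 0.0
```

Request:
apply_moves:
  plan:
    - [[0,0,0],0]
    - [[0,0,0],0]
    - [[0,0,0],0]
    - [[0,0,0],0]
    - [[0,0,0],0]
    - [[0,0,0],0]
    - [[0,0,0],0]
    - [[0,0,0],0]
    - [[0,0,0],0]
  jaw: 1.0
  grip_force: 15

```text
time_s: 20.45
ee_pos: [700.9, -58.0, 96.8]
orientation: [-3.135, 0.196, -0.001]
ft_force: [-0.0, 1.9, 1.2]
gripper_width: 0.15
grip_force: 15.0
```

Request:
apply_moves:
  plan:
    - [[-0.004,0,0],0]
    - [[-0.008,0,0],0]
    - [[-0.013,0,0],0]
    - [[-0.015,0,0],0]
    - [[-0.015,0,0],0]
    - [[-0.015,0,0],0]
    - [[-0.015,0,0],0]
    - [[-0.015,0,0],0]
    - [[-0.015,0,0],0]
    - [[-0.015,0,0],0]
    - [[-0.015,0,0],0]
    - [[-0.014,0,0],0]
    - [[-0.01,0,0],0]
    - [[-0.006,0,0],0]
    - [[-0.004,0,0],0]
    - [[-0.003,0,0],0]
    - [[-0.002,0,0],0]
    - [[0,0,0],0]
    - [[0,0,0],0]

```text
time_s: 22.03
ee_pos: [518.1, -35.4, 96.7]
orientation: [3.135, -0.196, -0.001]
ft_force: [-0.7, 0.4, 4.7]
gripper_width: 0.146
grip_force: 15.0
```

Request:
apply_moves:
  plan:
    - [[-0.002,0,0],0]
    - [[-0.002,0,0],0]
    - [[-0.002,0,0],0]
    - [[-0.001,0,0],0]
    - [[0,0,0],0]
    - [[0,0,0],0]

```text
time_s: 22.53
ee_pos: [512.3, -34.7, 96.7]
orientation: [3.135, -0.197, 0.004]
ft_force: [5.1, -0.7, 1.0]
gripper_width: 0.149
grip_force: 15.0
```

Request:
apply_moves:
  plan:
    - [[-0.002,0,0],0]
    - [[-0.001,0,0],0]
    - [[0,0,0],0]

```text
time_s: 22.78
ee_pos: [512.0, -34.7, 96.8]
orientation: [3.135, -0.197, 0.014]
ft_force: [12.3, -0.7, -6.4]
gripper_width: 0.145
grip_force: 15.0
```

Request:
apply_moves:
  plan:
    - [[0,0,0],0]
    - [[0,0,0],0]
    - [[0,0,0],0]
    - [[0,0,0],0]
    - [[0,0,-0.005],0]
    - [[0,0,-0.015],0]
    - [[0,0,-0.025],0]
    - [[0,0,-0.025],0]
    - [[0,0,-0.025],0]
    - [[0,0,-0.02],0]
    - [[0,0,-0.01],0]
    - [[0,0,0],0]
    - [[0,0,0],0]
  jaw: 0.5

```text
time_s: 23.87
ee_pos: [508.0, -34.0, 221.3]
orientation: [3.135, -0.197, -0.0]
ft_force: [-0.0, -0.3, -0.0]
gripper_width: 0.499
grip_force: 0.0
```

Request:
apply_moves:
  plan:
    - [[0,0.01,0],0]
    - [[-0.01,0.02,0],0]
    - [[-0.01,0.03,0],0]
    - [[-0.01,0.03,0],0]
    - [[-0.01,0.03,0],0]
    - [[-0.01,0.03,0],0]
    - [[-0.01,0.03,0],0]
    - [[-0.01,0.03,0],0]
    - [[-0.01,0.03,0],0]
    - [[-0.01,0.02,0],0]
    - [[0,0.01,0],0]
    - [[0,0,0],0]
    - [[0,0,0],0]

```text
time_s: 24.95
ee_pos: [384.8, -290.3, 220.2]
orientation: [-3.133, 0.198, 0.002]
ft_force: [-0.7, 0.2, -0.4]
gripper_width: 0.501
grip_force: 0.0
```

```bash
python3 - <<'E'
from h import *
im,d=eyes.camera('top'); C=cloud('top',d); v,u=np.mgrid[:400,:640]
ex=np.array([.9922,-.1247]);ey=np.array([.1247,.9922]);o=np.array([531.1,-161])
t=(u>340)&(u<372)&(v>130)&(v<235)&(C[...,2]>112)&(C[...,2]<132); q=C[t].mean(0)[:2]-o; print('tab hob',t.sum(),q@ex,q@ey,'want -35,125')
k=(u>375)&(u<425)&(v>165)&(v<220)&(C[...,2]>98)&(C[...,2]<115)&(im.max(2)<80); q=C[k].mean(0); print('knob',k.sum(),q,'hob',(q[:2]-o)@ex,(q[:2]-o)@ey)
print(readout.get_state()['ft_force'])
cv2.imwrite('pics/t5.png',cv2.resize(im[60:260,200:460],None,fx=3,fy=3,interpolation=cv2.INTER_CUBIC))
for c in ['top','side']:
  if c=='side': eyes.camera(c)
  print([(np.round(r['at'],0).tolist(),r['score']) for l in ['kettle','door_tab','tub','mug','funnel'] for r in models.pinpoint(c,l)])
E
```

```text
tab hob 119 -35.26389332081968 125.5314003792304 want -35,125
knob 48 [ 529.05032438 -157.66366054  107.45137988] hob -2.449729681541742 3.0547214637741247
[-0.06173661  0.55318399 -0.77999829]
[([313.0, 166.0, 1.0], 0.73), ([532.0, -159.0, -3.0], 0.71), ([233.0, -272.0, -0.0], 0.68), ([513.0, -29.0, 105.0], 0.58), ([748.0, -279.0, -4.0], 0.67), ([554.0, 453.0, 1.0], 0.71), ([747.0, 268.0, -4.0], 0.79)]
[([234.0, -269.0, -1.0], 0.97), ([312.0, 164.0, 2.0], 0.81), ([532.0, -164.0, -1.0], 0.7), ([519.0, -38.0, 106.0], 0.83), ([530.0, -163.0, -3.0], 0.47), ([746.0, -280.0, 1.0], 0.83), ([554.0, 458.0, 1.0], 0.85), ([749.0, 266.0, -1.0], 0.7)]
```

View pics/t5.png

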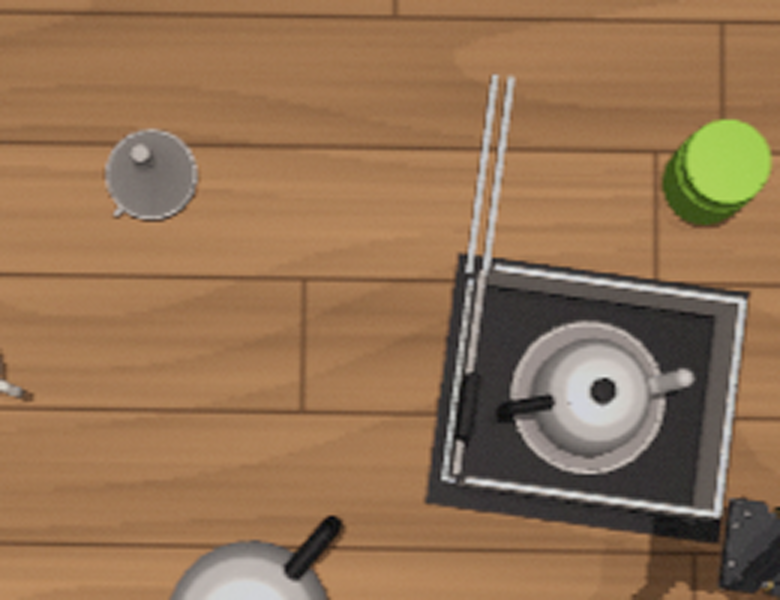

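The picture shows the door shut, with the tab at (468,405) and measured at hob x −35.3, where −35 is fully shut. The kettle sits centred on the plate at (600,395), about 4 mm off. The tub, mug and funnel have not moved, and the arm is clear.

```bash
python3 -c "
from plant import finish_job
print(finish_job())"
```

```text
the job is handed in; nothing more can be done
None
```

The job is handed in: the kettle stands about 4 mm off the hotplate centre, the door is shut, the tub, mug and funnel have not moved, and the arm is clear; the verdict itself was not reported back.

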